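# Point out the odd part on the inspection board and log it

## Robot

A 6-joint arm with a two-finger parallel gripper is mounted at the origin on the work surface; the furniture and walls round the work are solid. World frame = base frame: x ahead of the robot, y to its left, z up, the work surface at z = 0. Lengths are in m, angles in degrees, forces in N, time in s.
With the tool pointing down it reaches from about 0.4 to 0.825 m from the base axis. Payload 7 kg.
Tool frame: the origin (TCP) lies midway between the tips of the shut fingers; the grasp point (between the pads) lies r.hold_point_z behind it (r.hold_point_z is the distance from the TCP to the grasp point, in m); z points along the fingers, x is the direction in which the jaws open and shut, and the axes are right-handed (so a half turn about z gives the same grasp; the last joint's range is limited). The gripper opens to 88 mm and grips with 3 to 60 N. Pads are 19 mm wide; open, the fingers measure 130 mm over their backs; the gripper's body (78 mm by 193 mm) begins 47 mm behind the grasp point.
Start: joints at [-59.353, 20.546, 0.682, 0, -70.136, -16.507], TCP at [0.165, -0.655, 0.227] pointing down, gripper open.
Joint ranges: [-176.03, 176.03], [-82.01, 121.73], [-58.28, 71.71], [-173.87, 95.51], [-174.79, -0.11], [-173.66, 173.66]. Speed limits (degrees/s): [136.94, 136.94, 172.46, 180, 180, 180].

## Interface

Orientations are given as [roll, pitch, yaw] about the fixed x, y, z axes, in that order (R = Rz(yaw) Ry(pitch) Rx(roll)).
In Python, from plant import get_state, viewer, close_job, r gives the robot as it stands.
- The arm moves only by the tool apply_moves, never from a script. Its argument "plan" is a list of rows, each a list of 3 entries, a list of its own where there are three numbers: the closure in counts, from 0 (fully open) to 255 (shut), then the shift along the tool's x, y, z in units of 50 mm (1.0 is 50 mm), then the turn about the tool's z in units of 6 degrees (1.0 is 6 degrees). A call has 1 to 12 rows; each row shifts and turns the commanded pose from where the row before left it, along the tool's axes as they then stand; what a row does not reach is not made up. A row lasts 1/8 s, in which the tool goes at most 62.5 mm and 10.7 degrees, less where a joint would pass 70% of its speed; a pose out of reach is approached as far as the arm can. A call is refused whole if a number of a shift passes 1 or a number of a turn 1, either way. A call with a gripper value outside its range is refused whole. The fingers move at their own pace and stop on an object; "squeeze" is the grip in N (left out, the last holds). Time passes only in rows, so rows that do not move let the fingers close. It gives the time, the measured TCP pose, the force and the opening at its end, in the units of the state.
- get_state(): the state, without advancing time (a new reading comes with each control period).
- viewer.capture(name): name is "side" or "top" or "wrist"; returns a dict with "frame" (400x640x3 uint8, blue, green, red), "K" (3x3 intrinsics, pixels), "D" ([k1, k2, p1, p2, k3] as OpenCV has them; the pictures are not rectified), "R" (3x3) and "t" (3): a world point X has camera coordinates R X + t; the wrist camera has in their place "mount" (4x4, takes a point from camera to tool coordinates, whose origin is the TCP and whose axes are the tool frame's). Camera axes: x right, y down, z forward; pixel columns grow to the right and rows downward; lengths in m; the calibration is good to about 2 mm. A picture is of the moment at which its call begins: read the wrist's pose just before it. There is no depth.
- close_job(): hands the job in, once; it reports no verdict.
The state is a dict: "time_s": time; "joints": joint angles; "qd": joint speeds; "joint_torque": joint torques, N m; "tcp_pos": TCP position; "eef_rot": TCP orientation; "contact_force": force on the tool from outside, world axes, zero at the start; "moment": the same for the moment, N m; "gripper_width": finger opening in m.
Only numpy, scipy, OpenCV 4.12 (cv2) and the standard library are available. Lean on these libraries where they do the work, as an engineer would, in place of code of your own. Each camera call takes 0.05 s, during which the arm holds its last target.

## Task

One of the four blue parts standing on the inspection board does not belong with the other three: point it out by holding the fingertips centred one to three centimetres above its top, without touching it, for a good two seconds. Then log the find: push the larger of the two buttons on the button box fully down and let it come up again. Point closely at no other part on the board, leave the small button alone, and do not touch, lift or move any of the parts or the things lying about.

Things in the scene. Friction and masses are not known exactly. Their poses are not given: they have to be found in the camera images.
- coupling: the odd part out: a blue moulded coupling with a stepped outline that narrows downward, diameter 55 mm, 56 mm high, twice as tall as the rings beside it; it stands in one of the board's four pockets (underside 12 mm, top 68 mm above the table); origin at the centre of its underside, z up along its axis
- ring_a: plain blue moulded ring, diameter 64 mm, 28 mm high, standing in a pocket of the inspection board (its underside 12 mm above the table, its top 40 mm above it); origin at the centre of its underside, z up along its axis. One of three alike
- ring_b: plain blue moulded ring, diameter 64 mm, 28 mm high, standing in a pocket of the inspection board (its underside 12 mm above the table, its top 40 mm above it); origin at the centre of its underside, z up along its axis. One of three alike
- ring_c: plain blue moulded ring, diameter 64 mm, 28 mm high, standing in a pocket of the inspection board (its underside 12 mm above the table, its top 40 mm above it); origin at the centre of its underside, z up along its axis. One of three alike
- board: fixed aluminium inspection board lying on the table, 90 x 380 x 18 mm, origin at the centre of its underside, y along its length; four round pockets 68 mm wide and 6 mm deep along its middle line at y = +132, +44, -44 and -132 mm; one part stands loose in each
- station: fixed grey push-button box on the table, 100 x 150 x 35 mm, origin at the centre of its underside; two round black buttons on its top: the large one at y = +35 mm, the small one at y = -40 mm
- big_button_top (a point): centre of the top of the large button (disc 40 mm across, the wider of the two; its top 57 mm above the table in its round dark housing); press it straight down
- small_button_top (a point): centre of the top of the small button (disc 20 mm across, 75 mm from the large one; its top 57 mm above the table); not to be pressed
- big_button (a joint): travel of the large button: 0 m up, 0.006 m fully down; a spring brings it back up; fully down takes about 5 N
- small_button (a joint): travel of the small button: 0 m up, 0.006 m fully down, same spring
- grease_bottle: bystander: small bottle with a pointed nozzle, 43 mm wide, 139 mm high, standing; origin at the centre of its underside
- oring_tin: bystander: flat open tin of rubber rings, diameter 68 mm, 22 mm high; origin at the centre of its underside
- tape_roll: bystander: roll of brown packing tape lying flat, diameter 100 mm, 48 mm high; origin at the centre of its underside
- cartridge_0: bystander: cream filter cartridge standing, diameter 45 mm, 72 mm high; origin at the centre of its underside
- cartridge_1: bystander: cream filter cartridge standing, diameter 45 mm, 72 mm high; origin at the centre of its underside

How it is judged (in metres and radians):
On the way, in this order (a step that is already met when the one before it is completed fails the run):
1. the fingertips hover centred just above the coupling, the odd part, for 1.5 s (horizontal distance between the grasp point and coupling below 0.02 m and z of the grasp point in the frame of coupling between 0.068 and 0.118 m), for 1.5 s.
2. the large button is pushed fully down (value of joint big_button above 0.005 m), for 0.05 s.
At the end, for the whole second after the job is handed in: Both buttons are up again (within 1 mm); all four parts stand upright and at rest in their pockets within 5 mm of where they started, and the bystanders within 15 mm (distance of each of coupling, ring_a, ring_b, ring_c from where it was at the start of the episode below 0.005 m and angle between each of coupling, ring_a, ring_b, ring_c's own z axis and vertical below 0.1 rad and linear speed of each of coupling, ring_a, ring_b, ring_c below 0.02 m/s and distance of each of grease_bottle, oring_tin, tape_roll, cartridge_0, cartridge_1 from where it was at the start of the episode below 0.015 m and value of joint each of big_button, small_button below 0.001 m); the robot touches nothing.
It fails at once if a part on the board is touched (contact force between any of the fingers, the arm and coupling above 0.3 N or contact force between any of the fingers, the arm and ring_a above 0.3 N or contact force between any of the fingers, the arm and ring_b above 0.3 N or contact force between any of the fingers, the arm and ring_c above 0.3 N).
It fails at once if a part on the board is moved more than 5 mm (pushed or lifted) (distance of any of coupling, ring_a, ring_b, ring_c from where it was at the start of the episode above 0.005 m).
It fails at once if the fingertips are brought close above one of the three rings (within 25 mm of its axis and about 35 mm of its top) ((horizontal distance between the grasp point and ring_a below 0.025 m and z of the grasp point in the frame of ring_a below 0.083 m) or (horizontal distance between the grasp point and ring_b below 0.025 m and z of the grasp point in the frame of ring_b below 0.083 m) or (horizontal distance between the grasp point and ring_c below 0.025 m and z of the grasp point in the frame of ring_c below 0.083 m)).
It fails at once if the small button is pressed (2 mm or more) (value of joint small_button above 0.002 m).
It fails at once if a bystander is touched or moved more than 15 mm (distance of any of grease_bottle, oring_tin, tape_roll, cartridge_0, cartridge_1 from where it was at the start of the episode above 0.015 m or contact force between any of the fingers, the arm and grease_bottle above 0.3 N or contact force between any of the fingers, the arm and oring_tin above 0.3 N or contact force between any of the fingers, the arm and tape_roll above 0.3 N or contact force between any of the fingers, the arm and cartridge_0 above 0.3 N or contact force between any of the fingers, the arm and cartridge_1 above 0.3 N).
It also fails if it takes over 48 s, if anything falls off the work surface, if the arm or the gripper's body presses on something with over 40 N, if the wrist force passes 120 N, or if a joint passes its speed limit or range.

## Working session

There is one attempt and no reset: what is moved stays moved. The work goes in short steps, Python scripts to look and compute and a tool call to move; the robot and the scene stay as the last step left them, time stands still between calls to the robot, and variables do not carry over. Pictures are saved under pics/ and viewed, and the job is handed in when it is done.

Besides the shell and the picture viewer there is one more tool, called after "Request:" as a command line: name --argument value ..., lists and objects as JSON in quotes. apply_moves: Moves the arm, as the interface text tells. Its arguments: {"type":"object","properties":{"plan":{"type":"array","items":{"type":"array"}},"squeeze":{"type":"number"}},"required":["plan"]}

```bash
ls; mkdir -p pics; python3 - <<'E'
from plant import get_state, viewer, r
import cv2
print(get_state(), r.hold_point_z)
for n in("side","top","wrist"):
    c=viewer.capture(n); cv2.imwrite(f"pics/{n}0.png",c["frame"])
    print(n,c["K"],c["D"],c.get("R"),c.get("t"),c.get("mount"))
E
```

```text
pics
{'time_s': 0.0, 'joints': array([-5.93531296e+01,  2.05890888e+01,  6.34666964e-01, -1.89927463e-02,
       -7.01368200e+01, -1.65066801e+01]), 'qd': array([-0.02206668,  0.00479188,  0.08786408,  0.12656331, -0.09663312,
        0.03401224]), 'joint_torque': array([-2.65424587e-04, -5.82715845e+01,  2.93067706e+01,  6.99767411e+00,
        6.96237505e-03, -1.49798116e-04]), 'tcp_pos': array([ 0.16474562, -0.65408531,  0.22565951]), 'eef_rot': array([-1.79991192e+02, -9.25548737e-02,  1.04133716e+02]), 'contact_force': array([-1.0970952 ,  0.63790421,  0.64971335]), 'moment': array([-0.01844956, -0.02011801, -0.02005575]), 'gripper_width': 0.0875229547407432} 0.0188
side [[514.79565454   0.         325.54355858]
 [  0.         514.79565454 201.89821488]
 [  0.           0.           1.        ]] [-0.07392934  0.          0.          0.          0.        ] [[-0.81600594 -0.57803195  0.0036562 ]
 [-0.35425451  0.4950819  -0.79334586]
 [ 0.45676914 -0.64867016 -0.6087602 ]] [0.44618569 0.24192939 1.2798175 ] None
top [[363.45954555   0.         313.05017898]
 [  0.         363.45954555 200.62489292]
 [  0.           0.           1.        ]] [-0.00074621  0.          0.          0.          0.        ] [[ 0.01365783 -0.99988487  0.00661179]
 [-0.99157815 -0.01439545 -0.12870724]
 [ 0.1287876  -0.00479825 -0.99166059]] [0.01425708 0.53850385 0.87955822] None
wrist [[277.05760808   0.         321.04133837]
 [  0.         277.05760808 198.17891707]
 [  0.           0.           1.        ]] [-0.02589606  0.          0.          0.          0.        ] None None [[ 9.99999591e-01 -2.59989730e-05 -9.03572895e-04 -1.08040698e-04]
 [ 2.99762426e-04  9.52562260e-01  3.04343639e-01 -8.46221707e-02]
 [ 8.52796817e-04 -3.04343786e-01  9.52561879e-01 -1.59678574e-01]
 [ 0.00000000e+00  0.00000000e+00  0.00000000e+00  1.00000000e+00]]
```

View pics/side0.png

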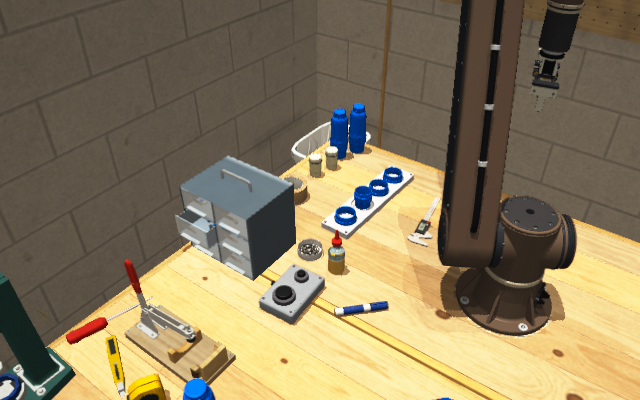

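View pics/top0.png

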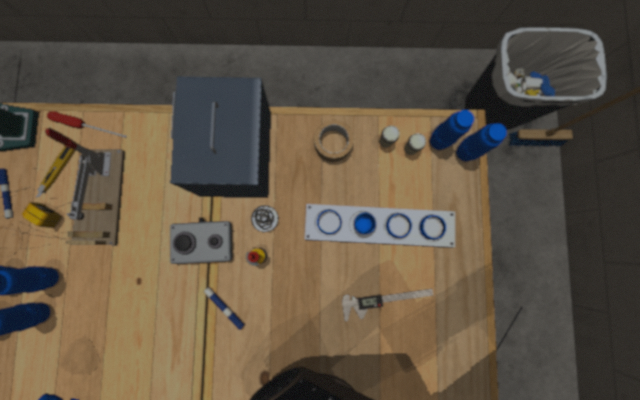

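View pics/wrist0.png

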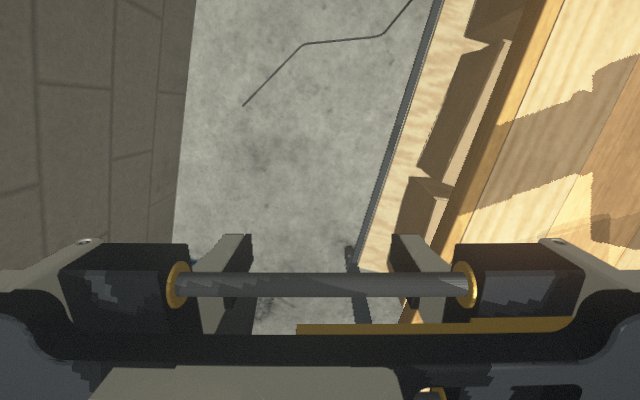

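The coupling looks like the second part from the left in the top view, near (365,223). It is also the taller one at (363,197) in the side view. I'll enlarge both to be sure.

```bash
python3 - <<'E'
import cv2
a=cv2.imread("pics/top0.png"); 
cv2.imwrite("pics/t_a.png",cv2.resize(a[195:255,300:460],None,fx=5,fy=5,interpolation=cv2.INTER_CUBIC))
cv2.imwrite("pics/t_b.png",cv2.resize(a[195:275,160:290],None,fx=6,fy=6,interpolation=cv2.INTER_CUBIC))
s=cv2.imread("pics/side0.png")
cv2.imwrite("pics/s_a.png",cv2.resize(s[145:325,250:420],None,fx=3.3,fy=3.3,interpolation=cv2.INTER_CUBIC))
E
```

```text
(no output)
```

View pics/t_a.png

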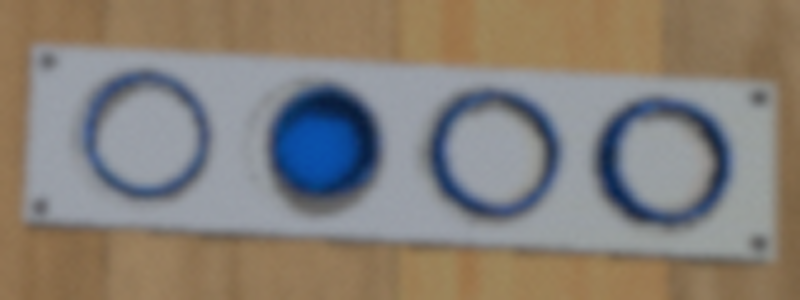

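View pics/t_b.png

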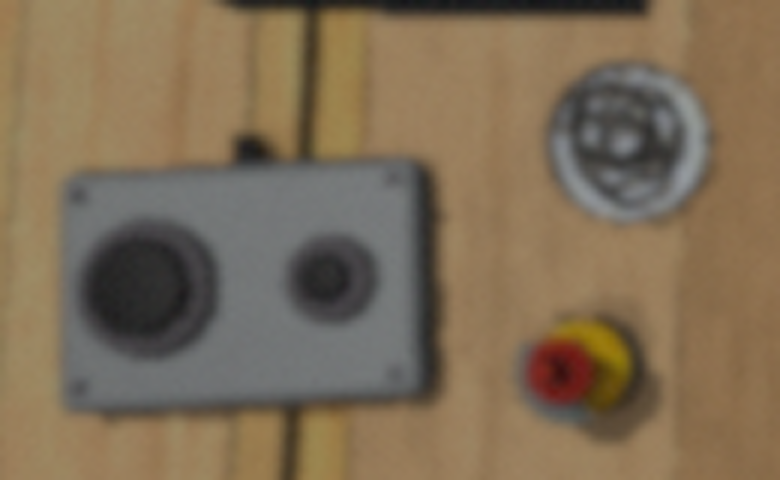

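View pics/s_a.png

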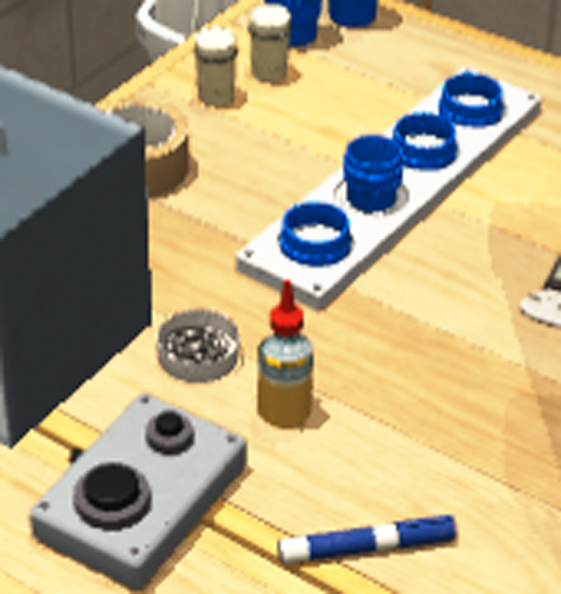

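```bash
cat > h.py <<'E'
import numpy as np,cv2
from plant import viewer,get_state,r
from scipy.spatial.transform import Rotation as Ro
def ray(c,uv,z,T=None):
    p=cv2.undistortPoints(np.array([[uv]],float),c["K"],c["D"])[0,0]
    d=np.r_[p,1]
    if "mount" in c and c.get("mount") is not None:
        M=T@c["mount"]; o=M[:3,3]; d=M[:3,:3]@d
    else: o=-c["R"].T@c["t"]; d=c["R"].T@d
    return o+d*(z-o[2])/d[2]
def pose():
    s=get_state();T=np.eye(4);T[:3,:3]=Ro.from_euler("xyz",s["eef_rot"],degrees=True).as_matrix();T[:3,3]=s["tcp_pos"];return T
E
python3 - <<'E'
from h import *
np.set_printoptions(precision=4,suppress=True)
c=viewer.capture("top");s=viewer.capture("side")
f=lambda x,y,k,ox,oy:((x+.5)/k-.5+ox,(y+.5)/k-.5+oy)
A=lambda x,y:f(x,y,5,300,195);B=lambda x,y:f(x,y,6,160,195);S=lambda x,y:f(x,y,3.3,250,145)
for n,cam,uv,z in [("coup",c,A(325,140),.068),("coup s",s,S(373,150),.068),("r1",c,A(147,133),.04),("r1s",s,S(316,225),.04),("r3",c,A(497,152),.04),("r4",c,A(668,160),.04),("r4s",s,S(472,96),.04),
 ("bdTL",c,A(32,45),.018),("bdTR",c,A(775,84),.018),("bdBL",c,A(25,224),.018),("bdBR",c,A(778,260),.018),
 ("big",c,B(137,284),.057),("big s",s,S(110,484),.057),("small",c,B(325,277),.057),("small s",s,S(168,423),.057),
 ("stTL",c,B(65,175),.035),("stTR",c,B(420,160),.035),("stBL",c,B(66,405),.035),("stBR",c,B(420,393),.035),
 ("noz",c,B(560,372),.139),("noz s",s,S(287,285),.139),("tin",c,B(632,140),.022),
 ("cabTL top",c,(175,77),.3),("cab BR bottom",c,(269,196),0.2),("cab BL",c,(172,186),.2),("cab BR s base",s,S(0,440),.0),("cabs",s,(253,275),0.0),("tape",c,(334,142),.048),("cart",c,(416,142),.072),("cart",c,(389,133),.072)]:
    print(n,ray(cam,uv,z))
E
```

```text
coup [ 0.4824 -0.1028  0.068 ]
coup s [ 0.4852 -0.1032  0.068 ]
r1 [ 0.4866 -0.0184  0.04  ]
r1s [ 0.486  -0.0131  0.04  ]
r3 [ 0.4796 -0.1924  0.04  ]
r4 [ 0.4769 -0.2774  0.04  ]
r4s [ 0.4734 -0.2679  0.04  ]
bdTL [0.5325 0.0397 0.018 ]
bdTR [ 0.5179 -0.3408  0.018 ]
bdBL [0.4413 0.0418 0.018 ]
bdBR [ 0.4285 -0.3391  0.018 ]
big [0.4303 0.3357 0.057 ]
big s [0.4302 0.3401 0.057 ]
small [0.4342 0.2604 0.057 ]
small s [0.4336 0.267  0.057 ]
stTL [0.4751 0.3759 0.035 ]
stTR [0.4834 0.2292 0.035 ]
stBL [0.381  0.3695 0.035 ]
stBR [0.3878 0.2251 0.035 ]
noz [0.3998 0.1518 0.139 ]
noz s [0.3978 0.1639 0.139 ]
tin [0.494  0.1431 0.022 ]
cabTL top [0.7316 0.2827 0.3   ]
cab BR bottom [0.5251 0.1135 0.2   ]
cab BL [0.543 0.314 0.2  ]
cab BR s base [0.5652 0.3152 0.    ]
cabs [ 0.5653  0.302  -0.    ]
tape [ 0.687  -0.0291  0.048 ]
cart [ 0.683  -0.2301  0.072 ]
cart [ 0.7049 -0.1637  0.072 ]
```

The coupling is at about (0.483, -0.104) and the big button at about (0.430, 0.337). At yaw 90°, tool x is world +y and tool y is world +x, and the long gripper body stays clear of the cabinet. I'll turn, shut the fingers and travel high.

Request:
apply_moves --plan '[[255, [0, 0, 0], 0.785], [255, [0, 0, 0], 0.785], [255, [0, 0, 0], 0.785], [255, [0.2, 0.1, 0], 0], [255, [0.4, 0.25, 0], 0], [255, [0.5, 0.3, 0], 0], [255, [0.6, 0.35, 0], 0], [255, [0.6, 0.35, 0], 0], [255, [0.6, 0.35, 0], 0], [255, [0.6, 0.35, 0], 0], [255, [0.6, 0.35, 0], 0], [255, [0.6, 0.35, 0], 0]]' --squeeze 5

```text
time_s: 1.75
tcp_pos: [0.3027, -0.4179, 0.2267]
eef_rot: [180.0, 0.0, 90.2]
contact_force: [-0.4, -1.2, 0.2]
gripper_width: 0.0005
```

Request:
apply_moves --plan '[[255, [0.6, 0.35, 0], 0], [255, [0.6, 0.35, 0], 0], [255, [0.6, 0.35, 0], 0], [255, [0.6, 0.35, 0], 0], [255, [0.6, 0.35, 0], 0], [255, [0.6, 0.35, 0], 0], [255, [0.6, 0.35, 0], 0], [255, [0.6, 0.35, 0], 0], [255, [0.6, 0.35, 0], 0], [255, [0.5, 0.26, 0], 0], [255, [0.4, 0.2, 0], 0], [255, [0, 0, 0], 0]]'

```text
time_s: 3.25
tcp_pos: [0.4829, -0.1031, 0.2265]
eef_rot: [180.0, -0.0, 90.2]
contact_force: [0.2, 0.4, -0.5]
gripper_width: 0.0005
```

```bash
python3 - <<'E'
from h import *
T=pose();c=viewer.capture("wrist");print(T.round(4));cv2.imwrite("pics/w1.png",c["frame"])
M=T@c["mount"];Mi=np.linalg.inv(M)
for X in [(.483,-.104,.068),(.486,-.016,.04),(.48,-.19,.04),(.483,-.104,.012)]:
    p=Mi@np.r_[X,1];rv=np.zeros(3)
    print(X,cv2.projectPoints(p[:3][None],rv,rv,c["K"],c["D"])[0].ravel())
cv2.imwrite("pics/s1.png",viewer.capture("side")["frame"])
E
```

```text
[[-4.100e-03  1.000e+00  1.000e-04  4.829e-01]
 [ 1.000e+00  4.100e-03  2.000e-04 -1.031e-01]
 [ 2.000e-04  1.000e-04 -1.000e+00  2.265e-01]
 [ 0.000e+00  0.000e+00  0.000e+00  1.000e+00]]
(0.483, -0.104, 0.068) [320.98647925 184.48382117]
(0.486, -0.016, 0.04) [389.28397777 181.42849787]
(0.48, -0.19, 0.04) [253.9326283  176.35373882]
(0.483, -0.104, 0.012) [321.02909323 174.03094661]
```

View pics/w1.png

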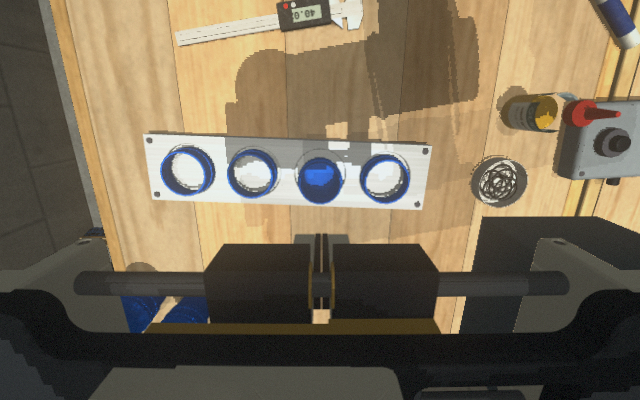

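View pics/s1.png

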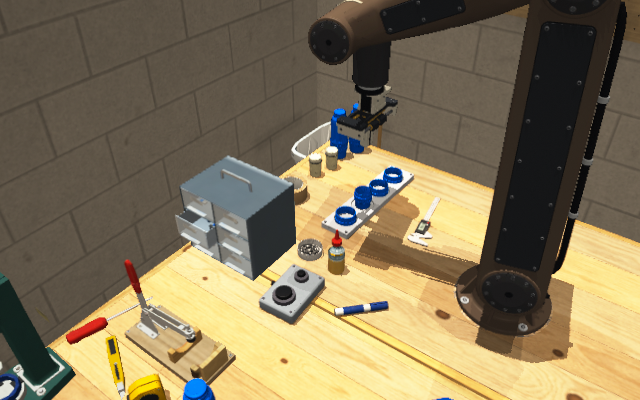

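Seen from the wrist, the coupling lies at about (320,180), where (321,184) was predicted, and its ring neighbours agree to a few pixels. Descending to TCP z ≈ 0.09.

Request:
apply_moves --plan '[[255, [0, 0, 0.2], 0], [255, [0, 0, 0.4], 0], [255, [0, 0, 0.4], 0], [255, [0, 0, 0.4], 0], [255, [0, 0, 0.4], 0], [255, [0, 0, 0.4], 0], [255, [0, 0, 0.3], 0], [255, [0, 0, 0.15], 0], [255, [0, 0, 0.08], 0], [255, [0, 0, 0], 0]]'

```text
time_s: 4.6
tcp_pos: [0.4829, -0.1045, 0.0902]
eef_rot: [180.0, 0.0, 90.0]
contact_force: [-0.0, 0.8, -0.5]
gripper_width: 0.0005
```

```bash
python3 - <<'E'
from h import *
for n in("wrist","side","top"):
    f=viewer.capture(n)["frame"]
    if n=="side": f=cv2.resize(f[130:260,270:450],None,fx=4,fy=4,interpolation=cv2.INTER_CUBIC)
    cv2.imwrite(f"pics/{n}2.png",f)
E
```

```text
(no output)
```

View pics/side2.png

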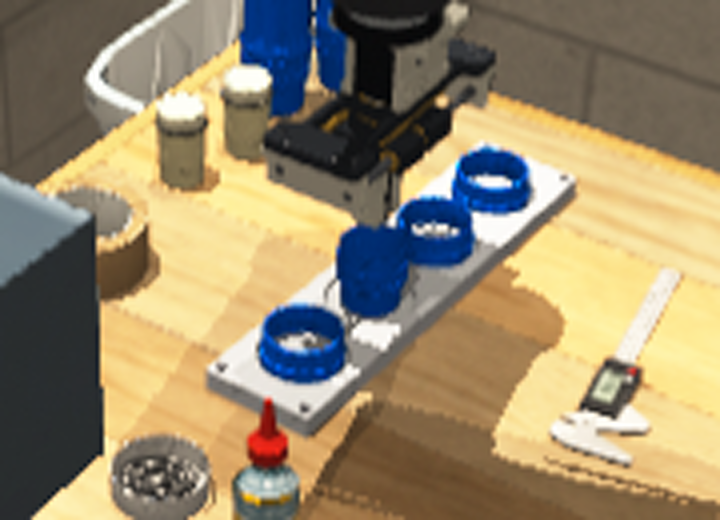

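View pics/wrist2.png

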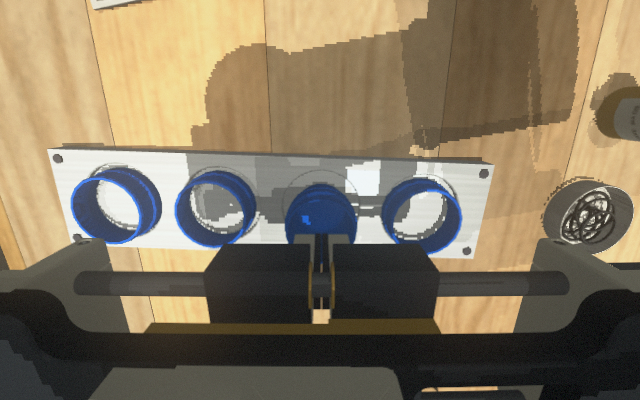

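The wrist view shows the coupling centred under the fingertips at column 320. The side view shows the tips just above its rim at (375,225), with a gap. I'll hold for more than 2 s.

Request:
apply_moves --plan '[[255, [0, 0, 0], 0], [255, [0, 0, 0], 0], [255, [0, 0, 0], 0], [255, [0, 0, 0], 0], [255, [0, 0, 0], 0], [255, [0, 0, 0], 0], [255, [0, 0, 0], 0], [255, [0, 0, 0], 0], [255, [0, 0, 0], 0], [255, [0, 0, 0], 0], [255, [0, 0, 0], 0], [255, [0, 0, 0], 0]]'

```text
time_s: 6.25
tcp_pos: [0.4828, -0.1045, 0.0901]
eef_rot: [-180.0, -0.0, 90.0]
contact_force: [0.1, 0.2, 0.1]
gripper_width: 0.0005
```

Request:
apply_moves --plan '[[255, [0, 0, 0], 0], [255, [0, 0, 0], 0], [255, [0, 0, 0], 0], [255, [0, 0, 0], 0], [255, [0, 0, 0], 0], [255, [0, 0, 0], 0], [255, [0, 0, 0], 0], [255, [0, 0, 0], 0], [255, [0, 0, 0], 0], [255, [0, 0, 0], 0], [255, [0, 0, 0], 0], [255, [0, 0, 0], 0]]'

```text
time_s: 7.75
tcp_pos: [0.4828, -0.1045, 0.0901]
eef_rot: [180.0, -0.0, 90.0]
contact_force: [1.5, -0.4, 0.4]
gripper_width: 0.0002
```

Request:
apply_moves --plan '[[255, [0, 0, -0.2], 0], [255, [0, 0, -0.4], 0], [255, [0, 0, -0.5], 0], [255, [0, 0, -0.5], 0], [255, [0, 0, -0.5], 0], [255, [0, 0, -0.4], 0], [255, [0, 0, -0.23], 0], [255, [0, 0, 0], 0]]'

```text
time_s: 8.75
tcp_pos: [0.4831, -0.1044, 0.2274]
eef_rot: [179.9, -0.0, 90.0]
contact_force: [-0.5, -0.6, -1.6]
gripper_width: 0.0002
```

Request:
apply_moves --plan '[[255, [0.2, -0.1, 0], 0], [255, [0.4, -0.2, 0], 0], [255, [0.5, -0.2, 0], 0], [255, [0.5, -0.2, 0], 0], [255, [0.5, -0.2, 0], 0], [255, [0.5, -0.16, 0], 0], [255, [0.5, 0, 0], 0], [255, [0.5, 0, 0], 0], [255, [0.5, 0, 0], 0], [255, [0.5, 0, 0], 0], [255, [0.5, 0, 0], 0], [255, [0.5, 0, 0], 0]]'

```text
time_s: 10.25
tcp_pos: [0.4287, 0.1763, 0.2256]
eef_rot: [-179.9, 0.1, 90.0]
contact_force: [0.1, -0.5, -0.4]
gripper_width: 0.0005
```

Request:
apply_moves --plan '[[255, [0.5, 0, 0], 0], [255, [0.5, 0, 0], 0], [255, [0.5, 0, 0], 0], [255, [0.5, 0, 0], 0], [255, [0.5, 0, 0], 0], [255, [0.5, 0, 0], 0], [255, [0.5, 0, 0], 0], [255, [0.23, 0, 0], 0], [255, [0, 0, 0], 0], [255, [0, 0, 0], 0]]'

```text
time_s: 11.5
tcp_pos: [0.4296, 0.3615, 0.2265]
eef_rot: [-180.0, 0.0, 90.0]
contact_force: [0.3, -1.2, -0.1]
gripper_width: 0.0005
```

```bash
python3 - <<'E'
from h import *
T=pose();c=viewer.capture("wrist");print(T.round(4));cv2.imwrite("pics/w3.png",c["frame"])
M=T@c["mount"];Mi=np.linalg.inv(M)
for X in [(.430,.337,.057),(.434,.262,.057)]:
    p=Mi@np.r_[X,1];rv=np.zeros(3)
    print(X,cv2.projectPoints(p[:3][None],rv,rv,c["K"],c["D"])[0].ravel())
cv2.imwrite("pics/s3.png",viewer.capture("side")["frame"])
E
```

```text
[[ 1.000e-04  1.000e+00 -2.000e-04  4.296e-01]
 [ 1.000e+00 -1.000e-04 -3.000e-04  3.615e-01]
 [-3.000e-04 -2.000e-04 -1.000e+00  2.265e-01]
 [ 0.000e+00  0.000e+00  0.000e+00  1.000e+00]]
(0.43, 0.337, 0.057) [301.78074464 182.40815626]
(0.434, 0.262, 0.057) [241.05657602 185.58801292]
```

View pics/w3.png

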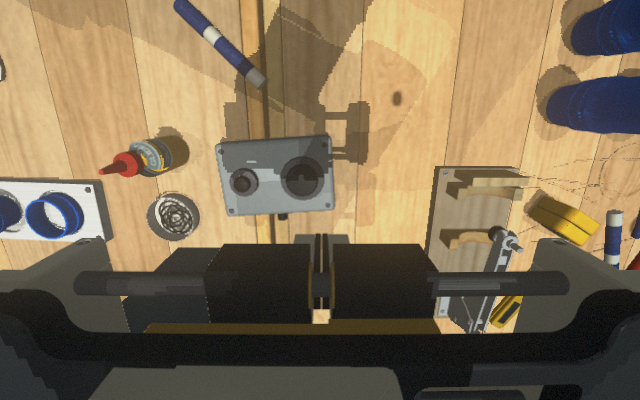

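View pics/s3.png

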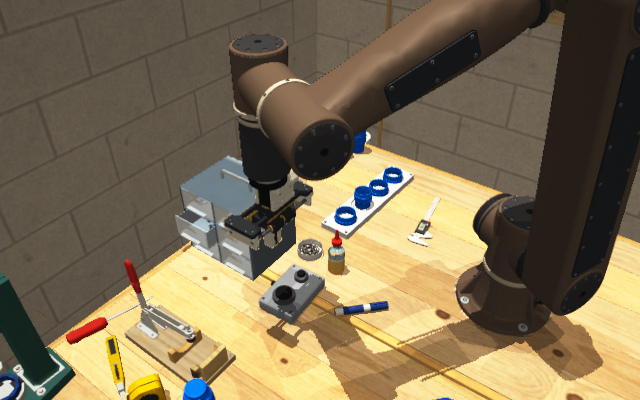

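I summed the rows wrong, so the arm is 25 mm too far in y (harmless up here). The large button shows at about (302,178). I'll measure it in a crop before correcting.

```bash
python3 - <<'E'
import cv2
a=cv2.imread("pics/w3.png")
cv2.imwrite("pics/w3c.png",cv2.resize(a[125:225,205:345],None,fx=5,fy=5,interpolation=cv2.INTER_CUBIC))
E
```

```text
(no output)
```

View pics/w3c.png

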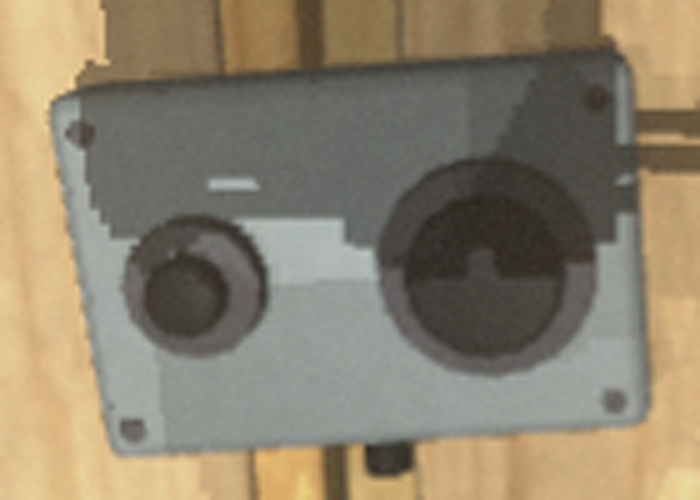

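Request:
apply_moves --plan '[[255, [-0.25, 0, 0], 0], [255, [-0.24, 0, 0], 0], [255, [0, 0, 0.2], 0], [255, [0, 0, 0.4], 0], [255, [0, 0, 0.5], 0], [255, [0, 0, 0.5], 0], [255, [0, 0, 0.5], 0], [255, [0, 0, 0.4], 0], [255, [0, 0, 0.3], 0], [255, [0, 0, 0.2], 0], [255, [0, 0, 0.1], 0], [255, [0, 0, 0], 0]]'

```text
time_s: 13.1
tcp_pos: [0.4298, 0.3376, 0.0716]
eef_rot: [180.0, 0.0, 90.0]
contact_force: [-0.4, 0.1, -0.4]
gripper_width: 0.0004
```

```bash
python3 - <<'E'
from h import *
f=viewer.capture("side")["frame"]
cv2.imwrite("pics/s4.png",cv2.resize(f[200:340,220:380],None,fx=4,fy=4,interpolation=cv2.INTER_CUBIC))
E
```

```text
(no output)
```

View pics/s4.png

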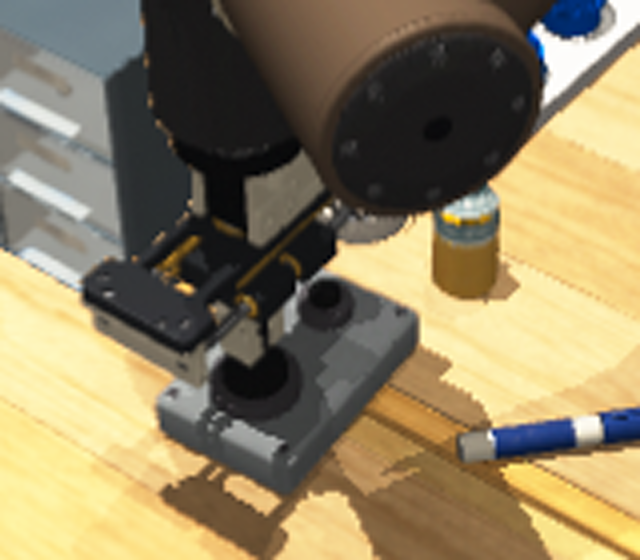

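The fingertips sit over the large disc, at about (258,362) in the crop, and well clear of the small button. Pressing.

Request:
apply_moves --plan '[[255, [0, 0, 0.1], 0], [255, [0, 0, 0.1], 0], [255, [0, 0, 0.1], 0], [255, [0, 0, 0.05], 0], [255, [0, 0, 0.05], 0], [255, [0, 0, 0.03], 0], [255, [0, 0, 0], 0], [255, [0, 0, 0], 0]]'

```text
time_s: 14.15
tcp_pos: [0.4298, 0.3376, 0.0512]
eef_rot: [180.0, -0.0, 90.0]
contact_force: [-5.2, -2.4, 13.9]
gripper_width: 0.0008
```

The force is 14 N with the TCP at 0.0512, which matches the full-down height of 0.051. One small extra push for certainty, then release.

Request:
apply_moves --plan '[[255, [0, 0, 0.02], 0], [255, [0, 0, 0], 0], [255, [0, 0, 0], 0]]'

```text
time_s: 14.52
tcp_pos: [0.4298, 0.3376, 0.051]
eef_rot: [180.0, -0.0, 90.1]
contact_force: [-8.1, -4.6, 21.0]
gripper_width: 0.0003
```

```bash
python3 - <<'E'
from h import *
f=viewer.capture("side")["frame"]
cv2.imwrite("pics/s5.png",cv2.resize(f[260:330,240:340],None,fx=7,fy=7,interpolation=cv2.INTER_CUBIC))
E
```

```text
(no output)
```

View pics/s5.png

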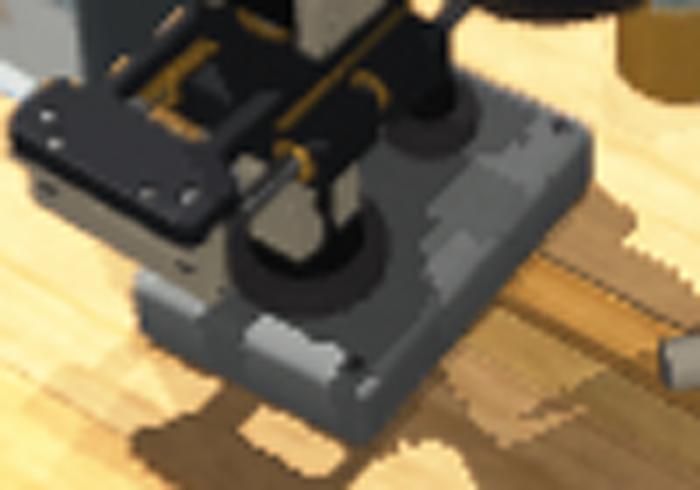

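The disc is pressed level with its housing, fingers inside the ring, and it stopped firmly at 0.051. Releasing.

Request:
apply_moves --plan '[[255, [0, 0, -0.1], 0], [255, [0, 0, -0.2], 0], [255, [0, 0, -0.4], 0], [255, [0, 0, -0.5], 0], [255, [0, 0, -0.5], 0], [255, [0, 0, -0.5], 0], [255, [0, 0, -0.5], 0], [255, [0, 0, -0.4], 0], [255, [0, 0, -0.2], 0], [255, [0, 0, 0], 0], [255, [0, 0, 0], 0], [255, [0, 0, 0], 0]]'

```text
time_s: 16.08
tcp_pos: [0.4294, 0.3372, 0.2131]
eef_rot: [-179.9, 0.1, 90.0]
contact_force: [-0.0, 0.6, -0.2]
gripper_width: 0.0002
```

```bash
python3 - <<'E'
from h import *
cv2.imwrite("pics/s6.png",viewer.capture("side")["frame"])
a=viewer.capture("wrist")["frame"]
cv2.imwrite("pics/w6.png",a)
E
```

```text
(no output)
```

View pics/s6.png

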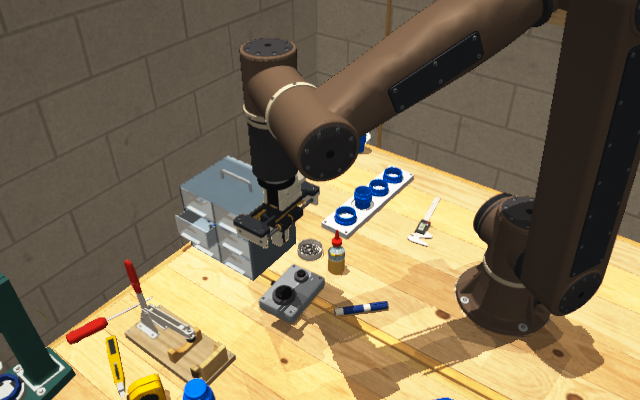

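View pics/w6.png

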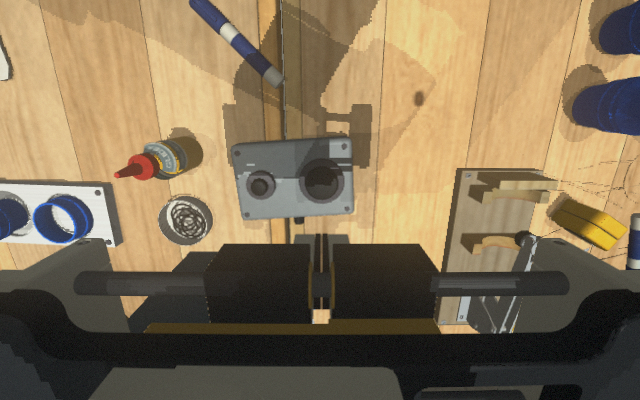

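The button is proud of its housing again at (285,294) in the side view. The parts and the things lying about are where they were, and the arm is clear with no force on the tool.

```bash
python3 -c "
from plant import close_job
print(close_job())"
```

```text
the job is handed in; nothing more can be done
None
```

I pointed out the coupling, pressed and released the large button, and handed the job in at about 16 s; the hand-in gives no verdict.

- **Pointing:** The coupling is the second part along the board, at about (0.483, −0.104). I held the shut fingertips about 22 mm above its top for about 3 s, and the wrist and side pictures showed them centred with a gap.
- **Button:** I pressed it until it stopped firmly, with the TCP at 0.051 m and 14–21 N on the tool, which matches its full-down height. I then let it come up.
- **Last checks:** The large button is up again, the small one was left alone, and the parts and bystanders in view look unmoved. The force on the tool is about zero, with the arm clear at z = 0.21 m.
- **What disagreed:** My positions from the top, side and wrist cameras differed by 3–5 mm for the coupling and the buttons, and by up to about 12 mm for the bottle nozzle and the farthest ring. On the way to the button I also overshot by 25 mm in y while high up, and corrected it before going down.

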